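# Set out the loading kit on its outline boards

## Task

Set the loading counter ready for the next sitting: put the film magazine, the lens cap, the square glass filter and the film spool that stands out on the counter (not those in the spool box) each on the wooden board whose cork outline has its shape and size. Each must be centred on its outline and the same way up as it is now (the spool standing), with the magazine and the filter squared up to their outlines; leave all four resting there, released.

Things in the scene. Friction and masses are not known exactly. Their poses are not given: they have to be found in the camera images.
- magazine_mid (a point): Matte black medium-format film magazine, a block 88 (x) x 56 (y) x 42 mm high, lying flat on the counter, about 0.35 kg; this point is its centre, 21 mm above its underside; x along its length, z up. Either way round will do on its board.
- lens_cap_mid (a point): Plain pewter lens cap, a solid disc 56 mm across and 16 mm high, lying flat, its upper rim bevelled over the top 3 mm; this point is its centre, 8 mm above its underside; z up. (Listed things and boards lie at least 0.125 m apart, centre to centre; a few other objects, at most 31 mm high, stand between them; taller equipment only beyond x = 0.73 m or |y| = 0.53 m.)
- glass_filter_mid (a point): Square green glass filter in a dark steel frame, 52 x 52 x 12 mm high, lying flat; this point is its centre, 6 mm above its underside; x and y run along its sides, z up. Any of its four quarter turns will do.
- film_spool_mid (a point): Film spool standing on end, 56 mm high: steel flanges 38 mm across and 5 mm thick at the bottom and top, and a paper-wrapped middle 32 mm across; this point is its centre, 28 mm above its underside; z up.
- magazine_board: Fixed light-wood board 116 (its x) x 88 (its y) x 8 mm high, lying flat; origin at the centre of its underside, so its top is 8 mm above the origin; z up. In the middle of its flat top is a cork inlay with a dark border (flush, nothing to fit into): an oblong outline 94 x 62 mm, the long side along the board's x, for the magazine.
- cap_board: Fixed light-wood board 116 (its x) x 88 (its y) x 8 mm high, lying flat; origin at the centre of its underside, so its top is 8 mm above the origin; z up. In the middle of its flat top is a cork inlay with a dark border (flush, nothing to fit into): the larger round outline, 62 mm across, for the lens cap.
- filter_board: Fixed light-wood board 116 (its x) x 88 (its y) x 8 mm high, lying flat; origin at the centre of its underside, so its top is 8 mm above the origin; z up. In the middle of its flat top is a cork inlay with a dark border (flush, nothing to fit into): a square outline 58 x 58 mm, its sides along the board's x and y, for the glass filter.
- spool_board: Fixed light-wood board 116 (its x) x 88 (its y) x 8 mm high, lying flat; origin at the centre of its underside, so its top is 8 mm above the origin; z up. In the middle of its flat top is a cork inlay with a dark border (flush, nothing to fit into): the smaller round outline, 44 mm across, for the film spool.

How it is judged:
At the end, for the whole second after the job is handed in: Each thing stands still on top of its own board (height within 4 mm, under 0.02 m/s), within 12 mm of the outline's centre, upright within 0.12 rad; magazine (either way round) and filter (any quarter turn) squared to their outlines within 0.25 rad (horizontal distance between magazine_mid and magazine_board below 0.012 m and z of magazine_mid in the frame of magazine_board between 0.025 and 0.033 m and angle between each of magazine_mid, lens_cap_mid, glass_filter_mid, film_spool_mid's own z axis and vertical below 0.12 rad and linear speed of each of magazine, lens_cap, glass_filter, film_spool below 0.02 m/s and horizontal distance between lens_cap_mid and cap_board below 0.012 m and z of lens_cap_mid in the frame of cap_board between 0.012 and 0.02 m and horizontal distance between glass_filter_mid and filter_board below 0.012 m and z of glass_filter_mid in the frame of filter_board between 0.01 and 0.018 m and horizontal distance between film_spool_mid and spool_board below 0.012 m and z of film_spool_mid in the frame of spool_board between 0.032 and 0.04 m and angle between the x axis of magazine_mid and the x axis of magazine_board, either way round below 0.25 rad and (angle between the x axis of glass_filter_mid and the x axis of filter_board, either way round below 0.25 rad or angle between the x axis of glass_filter_mid and the y axis of filter_board, either way round below 0.25 rad)); the robot touches nothing.
It also fails if it takes over 109 s, if anything falls off the work surface, if the arm or the gripper's body presses on something with over 40 N, if the wrist force passes 120 N, or if a joint passes its speed limit or range.

## Robot

A 7-joint arm with a two-finger parallel gripper is mounted at the origin on the work surface. World frame = base frame: x ahead of the robot, y to its left, z up, the work surface at z = 0. Lengths are in m, angles in rad, forces in N, time in s.
With the tool pointing down it reaches from about 0.4 to 0.875 m from the base axis. Payload 19.3 kg.
Tool frame: the origin (TCP) lies midway between the tips of the shut fingers; the grasp point (between the pads) lies 19 mm behind it (tcp_to_grasp is the z of the grasp point in the tool frame, in m); z points along the fingers, y is the line along which they close (so a half turn about z gives the same grasp; the last joint's range is limited). The gripper opens to 85 mm and grips with 20 to 120 N. Pads are 22 mm wide; open, the fingers measure 114 mm over their backs; the gripper's body (76 mm by 85 mm) begins 54 mm behind the grasp point. The pads swing forward as they close: fully open they stand 13 mm farther back than shut.
Start: joints at [1.271, 0.521, -0.036, 1.599, 0.021, 1.021, -0.113], TCP at [0.142, -0.609, 0.231] pointing down, gripper open.
Joint ranges: [-2.91, 2.91], [-0.3, 2.13], [-1.5, 1.42], [0.17, 2.43], [-1.26, 4.41], [0.16, 1.93], [-2.52, 2.52]. Speed limits (rad/s): [1.89, 1.89, 2.39, 2.39, 3.01, 3.01, 3.01].

## Interface

Orientations are given as [roll, pitch, yaw] about the fixed x, y, z axes, in that order (R = Rz(yaw) Ry(pitch) Rx(roll)).
In Python, from workcell import * gives the robot as it stands.
- The arm moves only by the tool send_rows, never from a script. Its argument "increments" is a list of rows, each a list of 3 entries, a list of its own where there are three numbers: the shift along the tool's x, y, z in mm, then the turn, a rotation vector about the tool's x, y, z in degrees, then the gripper's target within -1 to 1 (fully open at 1, half-way at 0, shut at -1). In form: [[[x, y, z], [wx, wy, wz], grip], ...]. A call has 1 to 10 rows; each row is the pose to reach, as a shift and turn from the pose commanded when the call began, along the tool's axes at that moment; what a row does not reach only later rows make up. A row lasts 1/10 s, in which the tool goes at most 50 mm and 8.59 degrees, less where a joint would pass 70% of its speed; a pose out of reach is approached as far as the arm can. A call with a gripper value outside its range is refused whole. The fingers move at their own pace and stop on an object; "newtons" is the grip in N (left out, the last holds). Time passes only in rows, so rows that repeat a pose let the fingers close. It gives the time, the measured TCP pose, the force, the opening and the grip force at its end, in the units of the state.
- observe(): the state, without advancing time (a new reading comes with each control period).
- grab_frame(name): name is "side" or "top" or "wrist"; returns the picture (420x560x3 uint8, blue, green, red); there is no depth.
- camera_params(name): a dict with "fovy" (degrees; the focal length in pixels is half the picture's height over the tangent of half this angle, whatever the lens; pixels are square), "cx", "cy" (the principal point, pixels), "extrinsics" (4x4, takes a point from world to camera coordinates). Camera axes: x right, y down, z forward; pixel columns grow to the right and rows downward; lengths in m; the calibration is good to about 2 mm. A picture is of the moment at which its call begins: read the wrist's pose just before it. camera_params takes no time and is no camera call; for the wrist camera it gives the pose at the moment of the call.
- job_done(): hands the job in; it is judged then, once.
The state is a dict: "clock": time; "qpos": joint angles; "qd": joint speeds; "joint_efforts": joint torques, N m; "position": TCP position; "tool_rot": TCP orientation; "force": force on the tool from outside, world axes, zero at the start; "moment": the same for the moment, N m; "grip_width": finger opening in m; "finger_force": force on a finger pad.
Only numpy, scipy, OpenCV 4.12 (cv2) and the standard library are available. Lean on these libraries where they do the work, as an engineer would, in place of code of your own. Each camera call takes 0.05 s, during which the arm holds its last target. There are 200 camera calls.

## Working session

There is one attempt and no reset: what is moved stays moved. The work goes in short steps, Python scripts to look and compute and a tool call to move; the robot and the scene stay as the last step left them, time stands still between calls to the robot, and variables do not carry over. Pictures are saved under pics/ and viewed, at most 14 in all, crops included, and the job is handed in when it is done.

Besides the shell and the picture viewer there is one more tool, called after "Request:" as name(argument=value, ...), one argument or row to a line, values as JSON. send_rows: Moves the arm, as the interface text tells. Its arguments: {"type":"object","properties":{"increments":{"type":"array"},"newtons":{"type":"number"}},"required":["increments"]}

```bash
mkdir -p pics; ls
python3 - <<'E'
from workcell import *
import cv2
s=observe(); print(s)
for n in ("top","side"):
    cv2.imwrite(f"pics/{n}0.png",grab_frame(n)); print(n,camera_params(n))
E
```

```text
pics
{'clock': 0.0, 'qpos': array([ 1.27080002,  0.52200105, -0.0363208 ,  1.60000063,  0.02121055,
        1.02111157, -0.1128113 ]), 'qd': array([-2.51221518e-04, -4.58347294e-04,  6.08094468e-04, -9.72633572e-04,
       -2.13658309e-05,  1.18580929e-03,  1.97715537e-03]), 'joint_efforts': array([ 1.72535215e-04, -9.27096605e+01,  1.98010124e+00, -3.69929659e+01,
        1.78184576e-02,  8.14825762e-03,  6.07229117e-05]), 'position': array([ 0.14224182, -0.60825058,  0.23073653]), 'tool_rot': array([-3.14046124e+00,  9.38812415e-05,  2.29774750e-01]), 'force': array([0.20808101, 0.9387194 , 0.12656298]), 'moment': array([-0.01964167,  0.01568452,  0.00320908]), 'finger_force': 0.0, 'grip_width': 0.08514756765280808}
top {'fovy': 52.39739123768997, 'cx': 280.47988257491835, 'cy': 212.8766036735972, 'extrinsics': array([[-2.18184219e-02, -9.99761949e-01, -4.42275046e-05,
         1.12092552e-02],
       [-9.83540071e-01,  2.14723386e-02, -1.79409773e-01,
         5.34023142e-01],
       [ 1.79368014e-01, -3.87093861e-03, -9.83774431e-01,
         9.86981003e-01],
       [ 0.00000000e+00,  0.00000000e+00,  0.00000000e+00,
         1.00000000e+00]])}
side {'fovy': 48.41396621091151, 'cx': 278.94535142228693, 'cy': 206.7990234340571, 'extrinsics': array([[-0.8918537 , -0.45164596,  0.02475698,  0.47860558],
       [-0.25065998,  0.44792889, -0.85821284,  0.17983619],
       [ 0.376519  , -0.77160588, -0.5126966 ,  1.090631  ],
       [ 0.        ,  0.        ,  0.        ,  1.        ]])}
```

View pics/top0.png

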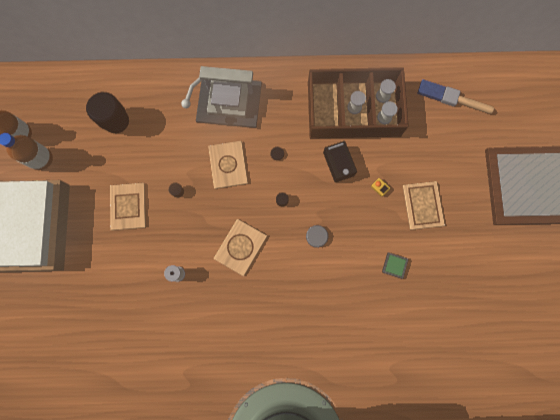

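View pics/side0.png

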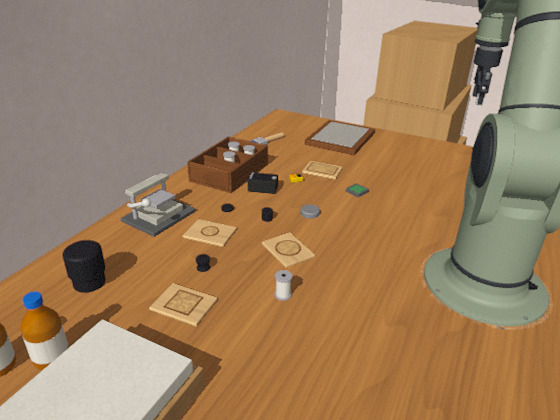

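The top view shows:
- **Things:** magazine (340,161), cap (317,236), filter (396,265), standing spool (174,273).
- **Boards:** magazine (424,205), cap (241,247), filter (127,206), spool (228,164).

The side view agrees, and the arm stands clear to the right.

```bash
cat > h.py <<'E'
from workcell import *
import cv2, numpy as np
from scipy.spatial.transform import Rotation as R
def ray(cp,uv,z):
    "pixels (n,2) -> world points on plane z"
    f=210/np.tan(np.radians(cp["fovy"]/2)); E=cp["extrinsics"]
    uv=np.atleast_2d(uv).astype(float)
    d=np.c_[(uv[:,0]-cp["cx"])/f,(uv[:,1]-cp["cy"])/f,np.ones(len(uv))]@E[:3,:3]
    c=-E[:3,:3].T@E[:3,3]
    return c+d*((z-c[2])/d[:,2])[:,None]
def blob(mask,uv,win):
    "contour nearest the pixel uv within a window"
    m=np.zeros_like(mask); u,v=map(int,uv)
    sl=(slice(max(v-win,0),v+win),slice(max(u-win,0),u+win)); m[sl]=mask[sl]
    m=cv2.morphologyEx(m,cv2.MORPH_CLOSE,np.ones((3,3),np.uint8))
    cs,_=cv2.findContours(m,cv2.RETR_EXTERNAL,cv2.CHAIN_APPROX_NONE)
    return max(cs,key=cv2.contourArea)[:,0,:]
def rect(cp,c,z):
    "metric min-area rectangle: centre mm, sizes mm, yaw deg of long side"
    p=(ray(cp,c,z)[:,:2]*1000).astype(np.float32)
    (x,y),(w,h),a=cv2.minAreaRect(p)
    if w<h: w,h,a=h,w,a+90
    return np.round([x,y,w,h,(a+90)%180-90],1)
E
python3 - <<'E'
from h import *
im=cv2.imread("pics/top0.png"); cp=camera_params("top")
hsv=cv2.cvtColor(im,cv2.COLOR_BGR2HSV)
for n,uv in dict(mag=(340,161),cap=(317,236),fil=(396,265),spool=(174,273),mb=(412,200),cb=(225,252),fb=(115,200),sb=(215,160),table=(300,300)).items():
    print(n,hsv[uv[1],uv[0]])
b=((hsv[...,2]>165)&(hsv[...,0]<25)).astype(np.uint8)
for n,uv in dict(mb=(424,205),cb=(241,247),fb=(127,206),sb=(228,164)).items():
    print(n,rect(cp,blob(b,uv,32),.008))
dark=(hsv[...,2]<60).astype(np.uint8); grey=(hsv[...,1]<90).astype(np.uint8)
gr=((hsv[...,0]>40)|(hsv[...,2]<80)).astype(np.uint8)
print("mag",rect(cp,blob(dark,(340,161),25),.042))
print("cap",rect(cp,blob(grey,(317,236),17),.016))
print("fil",rect(cp,blob(gr,(396,265),18),.012))
print("spool",rect(cp,blob(grey,(174,273),13),.056))
E
```

```text
mag [10 73 63]
cap [ 11  23 123]
fil [ 53  84 124]
spool [  4  14 130]
mb [ 16 113 196]
cb [ 15 111 210]
fb [ 13 132 116]
sb [ 15 111 193]
table [ 12 137 167]
mb [ 5.557e+02 -3.549e+02  1.204e+02  1.112e+02 -2.000e-01]
cb [459.8 109.2 147.  143.8  -1.3]
fb [567.9 406.4 122.5 115.2 -86.3]
sb [683.9 132.  164.4 147.5 -89.2]
mag [ 702.5 -152.9   37.6   23.1   84.8]
cap [480.1 -88.5  54.9  52.1  -2.4]
fil [ 404.4 -279.6   42.4   42.3  -19.8]
spool [394.8 252.5  47.5  37.2  88.7]
```

Run:
```python
from h import *
im=cv2.imread("pics/top0.png"); cp=camera_params("top")
hsv=cv2.cvtColor(im,cv2.COLOR_BGR2HSV); H,S,V=[hsv[...,i].astype(int) for i in range(3)]
b=((S<126)&(S>60)&(V>172)).astype(np.uint8)
O=np.ones((3,3),np.uint8); b=cv2.morphologyEx(b,cv2.MORPH_OPEN,O)
boards=[]
for n,uv in dict(mb=(424,205),cb=(241,247),fb=(127,206),sb=(228,164)).items():
    c=blob(b,uv,32); boards.append(c); print(n,rect(cp,c,.008))
dark=(V<75).astype(np.uint8)
fil=((V<85)|((H>35)&(H<90)&(S>50))).astype(np.uint8)
g=((S<70)&(V>90)).astype(np.uint8)
for n,m,uv,w,z in (("mag",dark,(340,161),24,.042),("cap",g,(317,236),17,.016),("fil",fil,(396,265),18,.012),("spool",g,(174,273),12,.056)):
    c=blob(m,uv,w); boards.append(c); print(n,rect(cp,c,z))
big=cv2.resize(im[120:300,90:460],None,fx=2.15,fy=2.15,interpolation=cv2.INTER_CUBIC)
for c in boards: cv2.drawContours(big,[((c-[90,120]+.5)*2.15).astype(int)],-1,(255,0,255),1)
cv2.imwrite("pics/t1.png",big)
```

```text
mb [ 555.3 -361.6  115.    87.5    5.1]
cb [458.3 103.1 115.8  87.1 -31.3]
fb [569.1 388.  114.8  85.6   3.6]
sb [673.3 134.2 115.   86.8   7.6]
mag [ 662.4 -151.1   91.9   61.5   18.3]
cap [481.2 -88.6  52.4  52.2  -1.3]
fil [ 404.4 -279.5   42.5   42.2  -19.6]
spool [394.8 252.5  47.5  37.2  88.7]
```

View pics/t1.png

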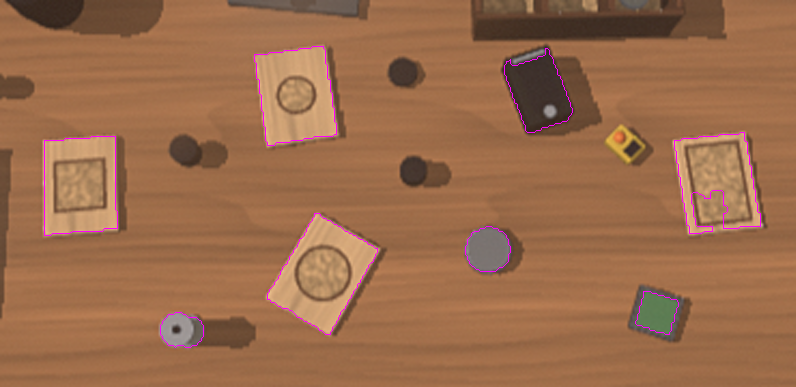

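Board rectangles come out at 115×87 mm, which matches, and the mask outlines sit well on the things. The order will be filter, spool, cap, magazine.

```bash
cat >> h.py <<'E'
def to(x,y,z,yaw):
    "print the increment from the present pose to TCP (mm), tool down, yaw deg"
    s=observe(); A=R.from_euler("xyz",s["tool_rot"]); B=R.from_euler("xyz",[np.pi,0,np.radians(yaw)])
    d=A.inv().apply(np.array([x,y,z])-1000*s["position"])
    w=np.degrees((A.inv()*B).as_rotvec())
    print("shift",np.round(d,1),"turn",np.round(w,2),"t",round(s["clock"],2),"rows",np.ceil(max(np.linalg.norm(d)/50,np.linalg.norm(w)/8.59)))
E
python3 - <<'E'
from h import *
print(ray(camera_params("top"),(172.3,273),.056))
to(404,-280,200,70.4)
E
```

```text
[[0.39487187 0.25655619 0.056     ]]
shift [ 329.6 -260.1   31. ] turn [-5.000e-02 -2.000e-02 -5.724e+01] t 0.1 rows 9.0
```

Request:
send_rows(
  increments=[
    [[330, -260, 31], [0, 0, -57], 0.5],
    [[330, -260, 31], [0, 0, -57], 0.5],
    [[330, -260, 31], [0, 0, -57], 0.5],
    [[330, -260, 31], [0, 0, -57], 0.5],
    [[330, -260, 31], [0, 0, -57], 0.5],
    [[330, -260, 31], [0, 0, -57], 0.5],
    [[330, -260, 31], [0, 0, -57], 0.5],
    [[330, -260, 31], [0, 0, -57], 0.5],
    [[330, -260, 31], [0, 0, -57], 0.5],
    [[330, -260, 31], [0, 0, -57], 0.5],
  ],
  newtons=40,
)

```text
clock: 1.1
position: [0.4063, -0.2773, 0.2]
tool_rot: [-3.142, -0.001, 1.23]
force: [-0.3, -1.1, 0.8]
grip_width: 0.0643
finger_force: 0.0
```

Run:
```python
from h import *
to(404,-280,200,70.4)
cp=camera_params("wrist"); im=grab_frame("wrist"); cv2.imwrite("pics/w1.png",im)
E=cp["extrinsics"]; print(observe()["grip_width"], -E[:3,:3].T@E[:3,3],E[2,:3])
```

```text
shift [-3.3 -1.3  0. ] turn [-0.   -0.07  0.05] t 1.1 rows 1.0
0.06419344856300467 [ 0.42881621 -0.21570325  0.34314504] [-0.08719829 -0.24554429 -0.96545557]
```

View pics/w1.png

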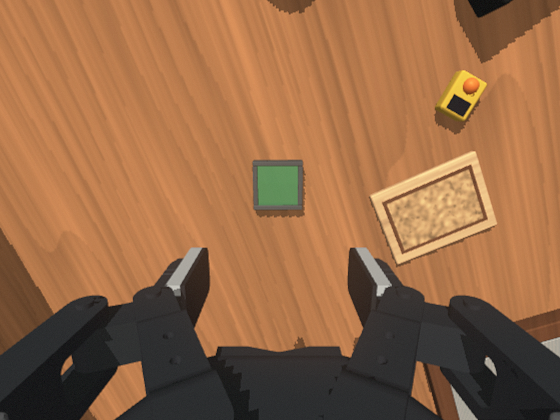

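The wrist view shows the filter at (278,187), framed between the open fingers, and the magazine board at (433,208).

Run:
```python
from h import *
im=cv2.imread("pics/w1.png"); cp=camera_params("wrist")
hsv=cv2.cvtColor(im,cv2.COLOR_BGR2HSV); H,S,V=[hsv[...,i].astype(int) for i in range(3)]
g=((H>40)&(H<90)&(S>70)).astype(np.uint8)
print("glass",rect(cp,blob(g,(278,187),40),.012))
f=(((S<90)&(V<125))|(g>0)).astype(np.uint8)
print("filter",rect(cp,blob(f,(278,187),40),.012))
b=((S<126)&(S>40)&(V>175)).astype(np.uint8)
print("mb",rect(cp,blob(b,(433,208),72),.008))
```

```text
glass [ 403.7 -281.4   41.9   40.4  -19.7]
filter [ 404.1 -281.2   52.1   51.4   70.3]
mb [ 553.5 -364.1  115.1   88.9    4.8]
```

Request:
send_rows(
  increments=[
    [[-4, -1, 45], [0, 0, 0], 0.5],
    [[-4, -1, 95], [0, 0, 0], 0.5],
    [[-4, -1, 145], [0, 0, 0], 0.5],
    [[-4, -1, 180], [0, 0, 0], 0.5],
    [[-4, -1, 195], [0, 0, 0], 0.5],
    [[-4, -1, 201], [0, 0, 0], 0.5],
    [[-4, -1, 201], [0, 0, 0], 0.5],
  ],
)

```text
clock: 1.85
position: [0.4015, -0.2842, -0.001]
tool_rot: [-3.141, 0.0, 1.224]
force: [-0.3, -0.6, 0.0]
grip_width: 0.0637
finger_force: 0.0
```

Request:
send_rows(
  increments=[
    [[0, 0, 0], [0, 0, 0], -0.2],
    [[0, 0, 0], [0, 0, 0], -0.2],
    [[0, 0, 0], [0, 0, 0], -0.2],
    [[0, 0, 0], [0, 0, 0], -0.2],
    [[0, 0, 0], [0, 0, 0], -0.2],
    [[0, 0, 0], [0, 0, 0], -0.2],
  ],
)

```text
clock: 2.45
position: [0.4025, -0.2843, 0.0004]
tool_rot: [3.14, 0.001, 1.224]
force: [-2.4, -0.6, 11.1]
grip_width: 0.0507
finger_force: 42.8
```

Request:
send_rows(
  increments=[
    [[0, 0, -30], [0, 0, 0], -0.2],
    [[0, 0, -80], [0, 0, 0], -0.2],
    [[0, 0, -110], [0, 0, 0], -0.2],
    [[0, 0, -110], [0, 0, 0], -0.2],
  ],
)

```text
clock: 2.85
position: [0.4038, -0.2851, 0.1137]
tool_rot: [3.135, 0.002, 1.224]
force: [0.5, -0.5, -1.0]
grip_width: 0.0507
finger_force: 42.4
```

Run:
```python
from h import *
print(observe()["grip_width"],observe()["finger_force"])
to(569.3,384.5,110,93.6)
```

```text
0.05072425993418569 42.39059865474701
shift [686.  -72.    1.9] turn [  0.36   0.18 -23.48] t 2.85 rows 14.0
```

Request:
send_rows(
  increments=[
    [[686, -72, 0], [0, 0, -23.5], -0.2],
    [[686, -72, 0], [0, 0, -23.5], -0.2],
    [[686, -72, 0], [0, 0, -23.5], -0.2],
    [[686, -72, 0], [0, 0, -23.5], -0.2],
    [[686, -72, 0], [0, 0, -23.5], -0.2],
    [[686, -72, 0], [0, 0, -23.5], -0.2],
    [[686, -72, 0], [0, 0, -23.5], -0.2],
    [[686, -72, 0], [0, 0, -23.5], -0.2],
    [[686, -72, 0], [0, 0, -23.5], -0.2],
    [[686, -72, 0], [0, 0, -23.5], -0.2],
  ],
)

```text
clock: 3.85
position: [0.5219, 0.2037, 0.1094]
tool_rot: [3.141, 0.0, 1.635]
force: [0.8, -1.3, -0.7]
grip_width: 0.0511
finger_force: 42.4
```

Run:
```python
from h import *
to(569.3,384.5,110,93.6)
```

```text
shift [177.4  58.8  -0.6] turn [0.02 0.01 0.06] t 3.85 rows 4.0
```

Request:
send_rows(
  increments=[
    [[177, 59, 0], [0, 0, 0], -0.2],
    [[177, 59, 0], [0, 0, 0], -0.2],
    [[177, 59, 0], [0, 0, 0], -0.2],
    [[177, 59, 0], [0, 0, 0], -0.2],
    [[177, 59, 0], [0, 0, 0], -0.2],
    [[177, 59, 0], [0, 0, 0], -0.2],
  ],
)

```text
clock: 4.45
position: [0.5689, 0.3825, 0.1088]
tool_rot: [-3.141, 0.0, 1.636]
force: [0.2, -1.3, -0.9]
grip_width: 0.0507
finger_force: 42.4
```

Run:
```python
from h import *
to(569.3,384.5,7,93.6)
cp=camera_params("wrist"); im=grab_frame("wrist"); cv2.imwrite("pics/w2.png",im)
f=210/np.tan(np.radians(cp["fovy"]/2))
def pr(p):
    c=cp["extrinsics"]@np.r_[np.array(p)/1000,1]; return f*c[0]/c[2]+cp["cx"],f*c[1]/c[2]+cp["cy"]
print(pr([569,388,8]))
to(569.3,384.5,7,93.6)
```

```text
shift [  2.    0.6 101.8] turn [-0.03  0.02  0.13] t 4.45 rows 3.0
(np.float64(278.2991850110222), np.float64(197.51293885494886))
shift [  3.3   0.3 101.9] turn [-0.02  0.06  0.05] t 4.5 rows 3.0
```

View pics/w2.png

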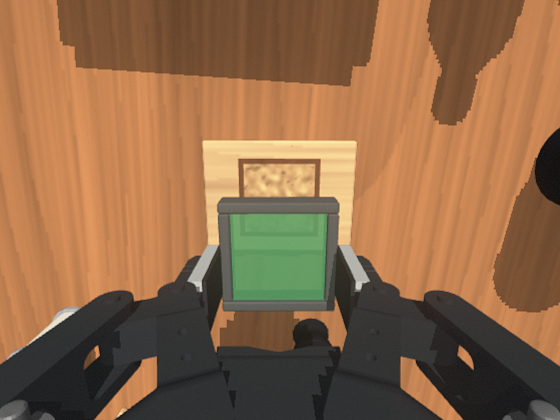

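The filter is held square (219–338, 198–310) just in front of the outline centre (279,197), as predicted. Lower it now.

Request:
send_rows(
  increments=[
    [[2, 0, 40], [0, 0, 0], -0.2],
    [[2, 0, 75], [0, 0, 0], -0.2],
    [[2, 0, 92], [0, 0, 0], -0.2],
    [[2, 0, 99], [0, 0, 0], -0.2],
    [[2, 0, 99], [0, 0, 0], -0.2],
    [[2, 0, 99], [0, 0, 0], -0.2],
  ],
)

```text
clock: 5.1
position: [0.57, 0.3845, 0.0118]
tool_rot: [3.14, -0.001, 1.634]
force: [-0.3, 1.2, -0.8]
grip_width: 0.051
finger_force: 42.4
```

Run:
```python
from h import *
print(observe()["force"]); to(569.3,384.5,8.4,93.6)
```

```text
[-0.30597451  1.1500764  -0.76440824]
shift [ 0.1 -0.7  3.4] turn [ 0.09 -0.05  0.04] t 5.1 rows 1.0
```

Lower 3 mm more, release, and rise clear in one go.

Request:
send_rows(
  increments=[
    [[0, 0, 2.5], [0, 0, 0], -0.2],
    [[0, 0, 2.5], [0, 0, 0], -0.2],
    [[0, 0, 2.5], [0, 0, 0], 0.5],
    [[0, 0, 2.5], [0, 0, 0], 0.5],
    [[0, 0, 2.5], [0, 0, 0], 0.5],
    [[0, 0, -20], [0, 0, 0], 0.5],
    [[0, 0, -70], [0, 0, 0], 0.5],
    [[0, 0, -120], [0, 0, 0], 0.5],
    [[0, 0, -130], [0, 0, 0], 0.5],
  ],
)

```text
clock: 6.0
position: [0.571, 0.3859, 0.1463]
tool_rot: [3.135, -0.004, 1.635]
force: [0.6, -0.6, -0.7]
grip_width: 0.064
finger_force: 0.0
```

Run:
```python
from h import *
cp=camera_params("wrist"); im=grab_frame("wrist"); cv2.imwrite("pics/w3.png",im)
hsv=cv2.cvtColor(im,cv2.COLOR_BGR2HSV); H,S,V=[hsv[...,i].astype(int) for i in range(3)]
g=((H>40)&(H<90)&(S>70)).astype(np.uint8)
cs,_=cv2.findContours(g,0,2); c=max(cs,key=cv2.contourArea)[:,0]; print(c.mean(0),rect(cp,c,.02))
b=((S<126)&(S>40)&(V>175)).astype(np.uint8)
print("fb",rect(cp,blob(b,c.mean(0),90),.008))
to(395,256,200,93.6)
```

```text
[282.82758621 202.93103448] [569.6 389.5  41.9  41.2   3.6]
fb [569.4 388.3 115.2  86.7   3.5]
shift [-117.8 -183.4  -56.1] turn [ 0.31 -0.19  0.04] t 6.05 rows 5.0
```

The filter sits within 2 mm of its outline, at the right angle. Next the spool.

Request:
send_rows(
  increments=[
    [[-118, -183, -56], [0, 0, 0], 0.5],
    [[-118, -183, -56], [0, 0, 0], 0.5],
    [[-118, -183, -56], [0, 0, 0], 0.5],
    [[-118, -183, -56], [0, 0, 0], 0.5],
    [[-118, -183, -56], [0, 0, 0], 0.5],
    [[-118, -183, -56], [0, 0, 0], 0.5],
    [[-118, -183, -56], [0, 0, 0], 0.5],
  ],
)

```text
clock: 6.75
position: [0.3945, 0.2547, 0.1963]
tool_rot: [3.141, -0.0, 1.634]
force: [-0.0, 0.1, -0.1]
grip_width: 0.0641
finger_force: 0.0
```

Run:
```python
from h import *
to(395,256.5,8,93.6)
cp=camera_params("wrist"); im=grab_frame("wrist"); cv2.imwrite("pics/w4.png",im)
hsv=cv2.cvtColor(im,cv2.COLOR_BGR2HSV); H,S,V=[hsv[...,i].astype(int) for i in range(3)]
g=((S<70)&(V>90)).astype(np.uint8)
for z in (.056,): print(rect(cp,blob(g,(280,180),70),z))
to(395,256.5,8,93.6)
```

```text
shift [  1.7   0.5 188.3] turn [ 0.03 -0.01  0.05] t 6.75 rows 4.0
[395.8 261.7  43.7  36.8 -86.4]
shift [  1.3   0.4 188. ] turn [ 0.   -0.02  0.05] t 6.8 rows 4.0
```

View pics/w4.png

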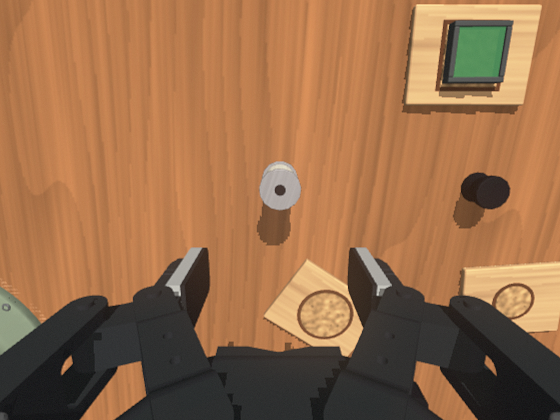

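The spool's top flange is at (280,190), about (395.5, 258) mm. The filter on its board is visible at upper right. Descend and grip.

Request:
send_rows(
  increments=[
    [[3, 0, 45], [0, 0, 0], 0.5],
    [[3, 0, 90], [0, 0, 0], 0.5],
    [[3, 0, 130], [0, 0, 0], 0.5],
    [[3, 0, 165], [0, 0, 0], 0.5],
    [[3, 0, 182], [0, 0, 0], 0.5],
    [[3, 0, 188], [0, 0, 0], 0.5],
    [[3, 0, 188], [0, 0, 0], 0.5],
  ],
)

```text
clock: 7.5
position: [0.3937, 0.2581, 0.0074]
tool_rot: [-3.14, 0.001, 1.635]
force: [-0.5, -0.1, 1.0]
grip_width: 0.0639
finger_force: 0.0
```

Request:
send_rows(
  increments=[
    [[0, 0, 0], [0, 0, 0], -0.6],
    [[0, 0, 0], [0, 0, 0], -0.6],
    [[0, 0, 0], [0, 0, 0], -0.6],
    [[0, 0, 0], [0, 0, 0], -0.6],
    [[0, 0, 0], [0, 0, 0], -0.6],
    [[0, 0, 0], [0, 0, 0], -0.6],
  ],
)

```text
clock: 8.1
position: [0.3947, 0.2581, 0.0092]
tool_rot: [3.14, -0.001, 1.634]
force: [1.0, -0.1, 8.5]
grip_width: 0.0331
finger_force: 38.9
```

Request:
send_rows(
  increments=[
    [[0, 0, -30], [0, 0, 0], -0.6],
    [[0, 0, -80], [0, 0, 0], -0.6],
    [[0, 0, -110], [0, 0, 0], -0.6],
    [[0, 0, -110], [0, 0, 0], -0.6],
  ],
)

```text
clock: 8.5
position: [0.3956, 0.2586, 0.1222]
tool_rot: [3.136, -0.003, 1.634]
force: [0.5, -0.5, -2.1]
grip_width: 0.0332
finger_force: 39.9
```

Run:
```python
from h import *
print(observe()["grip_width"],observe()["finger_force"])
to(673.3,134.2,119,93.6)
```

```text
0.03323716194716385 39.89681001752615
shift [-141.7  269.3    4.2] turn [ 0.31 -0.16  0.02] t 8.5 rows 7.0
```

Request:
send_rows(
  increments=[
    [[-142, 269, 2], [0, 0, 0], -0.6],
    [[-142, 269, 2], [0, 0, 0], -0.6],
    [[-142, 269, 2], [0, 0, 0], -0.6],
    [[-142, 269, 2], [0, 0, 0], -0.6],
    [[-142, 269, 2], [0, 0, 0], -0.6],
    [[-142, 269, 2], [0, 0, 0], -0.6],
    [[-142, 269, 2], [0, 0, 0], -0.6],
    [[-142, 269, 2], [0, 0, 0], -0.6],
    [[-142, 269, 2], [0, 0, 0], -0.6],
  ],
)

```text
clock: 9.4
position: [0.6704, 0.1339, 0.1158]
tool_rot: [-3.14, -0.0, 1.636]
force: [-0.7, 0.2, -0.7]
grip_width: 0.0332
finger_force: 40.1
```

Run:
```python
from h import *
cp=camera_params("wrist"); im=grab_frame("wrist"); cv2.imwrite("pics/w5.png",im)
hsv=cv2.cvtColor(im,cv2.COLOR_BGR2HSV); H,S,V=[hsv[...,i].astype(int) for i in range(3)]
b=((S<126)&(S>40)&(V>175)).astype(np.uint8)
print("sb",rect(cp,blob(b,(278,197),110),.008))
to(673.3,134.2,18,93.6)
```

```text
sb [673.8 133.8 115.   87.6   7.9]
shift [-0.1  3.  98.1] turn [-0.05 -0.01  0.14] t 9.45 rows 2.0
```

View pics/w5.png

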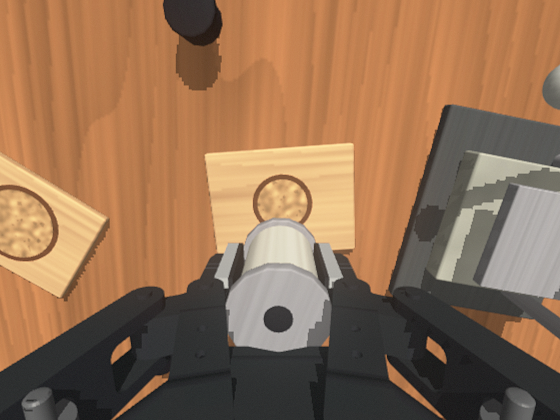

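The spool hangs upright in the fingers, and the small round outline is at (283,199), ahead of it as expected. Lower it.

Request:
send_rows(
  increments=[
    [[0, 3, 40], [0, 0, 0], -0.6],
    [[0, 3, 75], [0, 0, 0], -0.6],
    [[0, 3, 90], [0, 0, 0], -0.6],
    [[0, 3, 96], [0, 0, 0], -0.6],
    [[0, 3, 96], [0, 0, 0], -0.6],
    [[0, 3, 96], [0, 0, 0], -0.6],
  ],
)

```text
clock: 10.05
position: [0.6752, 0.1339, 0.022]
tool_rot: [3.14, -0.0, 1.635]
force: [0.2, -0.4, -0.9]
grip_width: 0.0327
finger_force: 40.2
```

Run:
```python
from h import *
print(observe()["force"]); to(673.6,134,17.3,93.6)
```

```text
[ 0.15812328 -0.35790683 -0.94744259]
shift [ 0.2 -1.6  4.6] turn [ 0.11 -0.02  0.07] t 10.05 rows 1.0
```

Request:
send_rows(
  increments=[
    [[0, -1, 3], [0, 0, 0], -0.6],
    [[0, -1, 4.5], [0, 0, 0], -0.6],
    [[0, -1, 4.5], [0, 0, 0], -0.6],
    [[0, -1, 4.5], [0, 0, 0], -0.6],
  ],
)

```text
clock: 10.45
position: [0.6742, 0.1336, 0.0172]
tool_rot: [3.14, -0.0, 1.635]
force: [-0.6, -0.8, 9.4]
grip_width: 0.0328
finger_force: 39.1
```

Contact (9 N). Release and rise.

Request:
send_rows(
  increments=[
    [[0, 0, 0], [0, 0, 0], 0.2],
    [[0, 0, 0], [0, 0, 0], 0.2],
    [[0, 0, 0], [0, 0, 0], 0.2],
    [[0, 0, 0], [0, 0, 0], 0.2],
    [[0, 0, -20], [0, 0, 0], 0.2],
    [[0, 0, -60], [0, 0, 0], 0.2],
    [[0, 0, -110], [0, 0, 0], 0.5],
    [[0, 0, -160], [0, 0, 0], 0.5],
    [[0, 0, -170], [0, 0, 0], 0.5],
  ],
)

```text
clock: 11.35
position: [0.6756, 0.1343, 0.1936]
tool_rot: [3.133, -0.002, 1.635]
force: [0.6, 0.3, -0.8]
grip_width: 0.064
finger_force: 0.0
```

Run:
```python
from h import *
cp=camera_params("wrist"); im=grab_frame("wrist"); cv2.imwrite("pics/w6.png",im)
f=210/np.tan(np.radians(cp["fovy"]/2))
for p in ([674,134,64],[674,134,8]):
    c=cp["extrinsics"]@np.r_[np.array(p)/1000,1]; print(f*c[:2]/c[2]+[cp["cx"],cp["cy"]])
to(481,-88.5,200,60)
```

```text
[274.57902671 196.21016255]
[274.69641871 183.56442802]
shift [-209.7 -208.    -9.4] turn [ 0.39 -0.19 33.65] t 11.4 rows 6.0
```

View pics/w6.png

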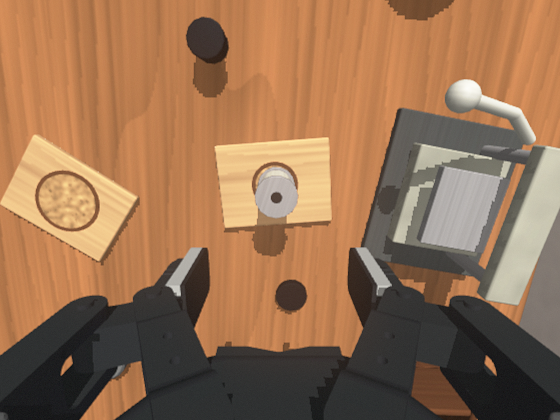

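The spool stands centred: flange (276,196) against (274.6,196) expected. Next the cap, keeping this yaw.

Run:
```python
from h import *
to(481,-88.5,195,93.6)
```

```text
shift [-209.7 -208.    -4.4] turn [ 0.42 -0.07  0.05] t 11.4 rows 6.0
```

Request:
send_rows(
  increments=[
    [[-210, -208, 0], [0, 0, 0], 0.6],
    [[-210, -208, 0], [0, 0, 0], 0.6],
    [[-210, -208, 0], [0, 0, 0], 0.6],
    [[-210, -208, 0], [0, 0, 0], 0.6],
    [[-210, -208, 0], [0, 0, 0], 0.6],
    [[-210, -208, 0], [0, 0, 0], 0.6],
    [[-210, -208, 0], [0, 0, 0], 0.6],
    [[-210, -208, 0], [0, 0, 0], 0.6],
  ],
)

```text
clock: 12.2
position: [0.4789, -0.0903, 0.1863]
tool_rot: [3.141, 0.0, 1.633]
force: [0.7, 0.6, -0.6]
grip_width: 0.0681
finger_force: 0.0
```

Run:
```python
from h import *
cp=camera_params("wrist"); im=grab_frame("wrist"); cv2.imwrite("pics/w7.png",im)
hsv=cv2.cvtColor(im,cv2.COLOR_BGR2HSV); H,S,V=[hsv[...,i].astype(int) for i in range(3)]
g=((S<70)&(V>70)).astype(np.uint8)
r=rect(cp,blob(g,(280,190),50),.014); print(r)
to(r[0],r[1],-2,93.6)
```

```text
[482.1 -89.1  54.7  53.8 -86.5]
shift [ -0.    2.4 188.2] turn [ 0.04 -0.    0.05] t 12.25 rows 4.0
```

Request:
send_rows(
  increments=[
    [[0, 2.5, 45], [0, 0, 0], 0.6],
    [[0, 2.5, 90], [0, 0, 0], 0.6],
    [[0, 2.5, 135], [0, 0, 0], 0.6],
    [[0, 2.5, 168], [0, 0, 0], 0.6],
    [[0, 2.5, 182], [0, 0, 0], 0.6],
    [[0, 2.5, 187], [0, 0, 0], 0.6],
    [[0, 2.5, 187], [0, 0, 0], 0.6],
  ],
)

```text
clock: 12.95
position: [0.4822, -0.0883, -0.0015]
tool_rot: [-3.141, -0.001, 1.636]
force: [0.6, 0.1, 0.7]
grip_width: 0.0685
finger_force: 0.0
```

Request:
send_rows(
  increments=[
    [[0, 0, 0], [0, 0, 0], -0.2],
    [[0, 0, 0], [0, 0, 0], -0.2],
    [[0, 0, 0], [0, 0, 0], -0.2],
    [[0, 0, 0], [0, 0, 0], -0.2],
    [[0, 0, 0], [0, 0, 0], -0.2],
    [[0, 0, 0], [0, 0, 0], -0.2],
  ],
)

```text
clock: 13.55
position: [0.4827, -0.0892, -0.0001]
tool_rot: [3.14, 0.0, 1.635]
force: [-0.9, 2.0, 10.4]
grip_width: 0.0535
finger_force: 43.1
```

Run:
```python
from h import *
to(482.1,-89.1,-2,93.6)
```

```text
shift [ 0.2 -0.5  1.9] turn [0.11 0.01 0.06] t 13.55 rows 1.0
```

Request:
send_rows(
  increments=[
    [[0, 0, -30], [0, 0, 0], -0.2],
    [[0, 0, -80], [0, 0, 0], -0.2],
    [[0, 0, -110], [0, 0, 0], -0.2],
    [[0, 0, -110], [0, 0, 0], -0.2],
  ],
)

```text
clock: 13.95
position: [0.4838, -0.0899, 0.113]
tool_rot: [3.135, 0.002, 1.634]
force: [0.2, -0.2, -1.0]
grip_width: 0.0538
finger_force: 43.1
```

Run:
```python
from h import *
cp=camera_params("wrist"); im=grab_frame("wrist"); cv2.imwrite("pics/w8.png",im)
print(observe()["grip_width"],observe()["finger_force"])
to(458.3,103.1,110,93.6)
```

```text
0.053690946004920415 43.10376472072676
shift [194.2 -12.4   0.7] turn [0.24 0.08 0.01] t 14.0 rows 4.0
```

View pics/w8.png

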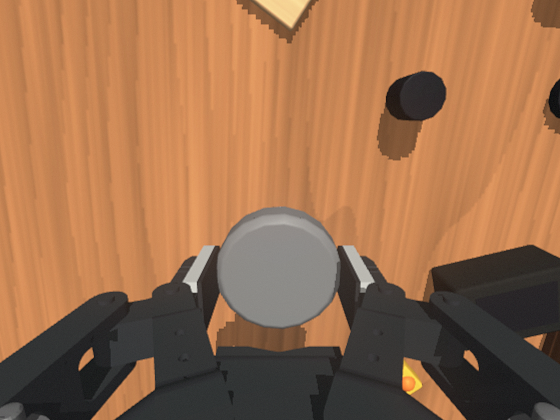

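The cap is held level and centred between the pads, at about (279,267). Carry it to its board.

Request:
send_rows(
  increments=[
    [[194, -12.5, 0], [0, 0, 0], -0.2],
    [[194, -12.5, 0], [0, 0, 0], -0.2],
    [[194, -12.5, 0], [0, 0, 0], -0.2],
    [[194, -12.5, 0], [0, 0, 0], -0.2],
    [[194, -12.5, 0], [0, 0, 0], -0.2],
    [[194, -12.5, 0], [0, 0, 0], -0.2],
    [[194, -12.5, 0], [0, 0, 0], -0.2],
  ],
)

```text
clock: 14.7
position: [0.4568, 0.1023, 0.1083]
tool_rot: [-3.141, 0.001, 1.634]
force: [0.3, 0.0, -0.8]
grip_width: 0.0537
finger_force: 43.1
```

Run:
```python
from h import *
cp=camera_params("wrist"); im=grab_frame("wrist"); cv2.imwrite("pics/w9.png",im)
g=cv2.cvtColor(im,cv2.COLOR_BGR2HSV); m=((g[...,1]<70)&(g[...,2]>70)).astype(np.uint8)
print("cap at z.122",rect(cp,blob(m,(279,267),58),.122))
to(458.3,103.1,9,93.6)
```

```text
cap at z.122 [457.2 103.6  55.1  51.5 -86.4]
shift [ 1.   1.5 99.4] turn [-0.04  0.03 -0.04] t 14.75 rows 2.0
```

Request:
send_rows(
  increments=[
    [[0.5, 1, 40], [0, 0, 0], -0.2],
    [[0.5, 1, 75], [0, 0, 0], -0.2],
    [[0.5, 1, 92], [0, 0, 0], -0.2],
    [[0.5, 1, 97], [0, 0, 0], -0.2],
    [[0.5, 1, 97], [0, 0, 0], -0.2],
    [[0.5, 1, 97], [0, 0, 0], -0.2],
  ],
)

```text
clock: 15.35
position: [0.4584, 0.1037, 0.0126]
tool_rot: [3.141, -0.0, 1.634]
force: [-0.0, -0.1, -1.4]
grip_width: 0.0536
finger_force: 43.1
```

Run:
```python
from h import *
print(observe()["force"]); to(458.3,103.1,8.3,93.6)
```

```text
[-0.02612388 -0.11766197 -1.37074136]
shift [-0.6 -0.2  4.3] turn [ 0.06 -0.01  0.02] t 15.35 rows 1.0
```

Request:
send_rows(
  increments=[
    [[0, 0, 4], [0, 0, 0], -0.2],
    [[0, 0, 4], [0, 0, 0], -0.2],
    [[0, 0, 4], [0, 0, 0], -0.2],
    [[0, 0, 4], [0, 0, 0], 0.6],
    [[0, 0, 4], [0, 0, 0], 0.6],
    [[0, 0, 4], [0, 0, 0], 0.6],
    [[0, 0, -20], [0, 0, 0], 0.6],
    [[0, 0, -70], [0, 0, 0], 0.6],
    [[0, 0, -120], [0, 0, 0], 0.6],
    [[0, 0, -170], [0, 0, 0], 0.6],
  ],
)

```text
clock: 16.35
position: [0.4573, 0.104, 0.1837]
tool_rot: [-3.141, -0.0, 1.635]
force: [1.3, 0.2, 0.7]
grip_width: 0.0686
finger_force: 0.0
```

Run:
```python
from h import *
cp=camera_params("wrist"); im=grab_frame("wrist"); cv2.imwrite("pics/w10.png",im)
hsv=cv2.cvtColor(im,cv2.COLOR_BGR2HSV); H,S,V=[hsv[...,i].astype(int) for i in range(3)]
m=((S<70)&(V>70)).astype(np.uint8)
print("cap",rect(cp,blob(m,(279,190),50),.022))
b=((S<126)&(S>40)&(V>175)).astype(np.uint8)
print("cb",rect(cp,blob(b,(279,190),75),.008))
to(662,-151,200,18.3)
```

```text
cap [458.2 103.9  55.3  54.4 -58.6]
cb [459.2 102.6 115.   87.3 -31.2]
shift [-268.8  185.1   -8.4] turn [ 0.32 -0.35 75.4 ] t 16.4 rows 9.0
```

The cap is within 2 mm. Now the magazine.

Request:
send_rows(
  increments=[
    [[-269, 185, -10], [0, 0, 75.5], 0.75],
    [[-269, 185, -10], [0, 0, 75.5], 0.75],
    [[-269, 185, -10], [0, 0, 75.5], 0.75],
    [[-269, 185, -10], [0, 0, 75.5], 0.75],
    [[-269, 185, -10], [0, 0, 75.5], 0.75],
    [[-269, 185, -10], [0, 0, 75.5], 0.75],
    [[-269, 185, -10], [0, 0, 75.5], 0.75],
    [[-269, 185, -10], [0, 0, 75.5], 0.75],
    [[-269, 185, -10], [0, 0, 75.5], 0.75],
    [[-269, 185, -10], [0, 0, 75.5], 0.75],
  ],
)

```text
clock: 17.4
position: [0.6597, -0.1524, 0.1914]
tool_rot: [-3.142, 0.001, 0.315]
force: [0.4, 0.3, 0.3]
grip_width: 0.0746
finger_force: 0.0
```

Request:
send_rows(
  increments=[
    [[0, 0, 0], [0, 0, 0], 0.75],
    [[0, 0, 0], [0, 0, 0], 0.75],
  ],
)

```text
clock: 17.6
position: [0.6597, -0.1525, 0.1918]
tool_rot: [-3.142, -0.0, 0.32]
force: [-0.4, 0.9, 0.1]
grip_width: 0.0746
finger_force: 0.0
```

Run:
```python
from h import *
cp=camera_params("wrist"); im=grab_frame("wrist")
hsv=cv2.cvtColor(im,cv2.COLOR_BGR2HSV); V=hsv[...,2]
f=210/np.tan(np.radians(cp["fovy"]/2))
c=cp["extrinsics"]@np.array([.662,-.151,.042,1]); uv=f*c[:2]/c[2]+[cp["cx"],cp["cy"]]; print(uv)
k=blob((V<75).astype(np.uint8),uv,75); print(rect(cp,k,.042))
cv2.drawContours(im,[k],-1,(255,0,255),1); cv2.imwrite("pics/w11.png",im)
to(662,-151,5,18.3)
```

```text
[276.8039668  188.71701982]
[ 671.1 -153.3   86.7   53.8   18.3]
shift [  2.7  -0.8 186.8] turn [-0. -0.  0.] t 17.65 rows 4.0
```

View pics/w11.png

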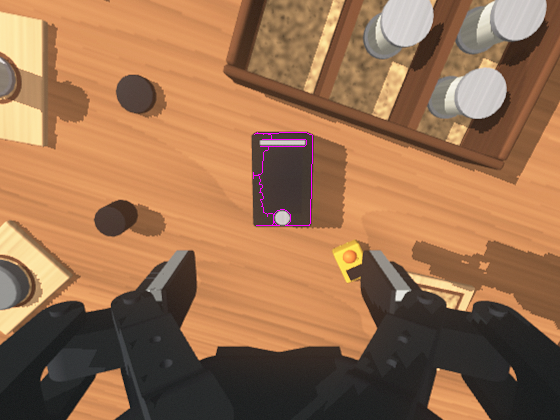

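The magazine's top face is clean, spanning 253–313 by 132–226 px. Its centre is (671,-153) mm, yaw 18.3°, size 87×54 mm as expected; the top view had included its side wall. The yellow object at (349,261) is clear of the fingers.

Request:
send_rows(
  increments=[
    [[10.5, 4, 45], [0, 0, 0], 0.75],
    [[10.5, 4, 90], [0, 0, 0], 0.75],
    [[10.5, 4, 130], [0, 0, 0], 0.75],
    [[10.5, 4, 165], [0, 0, 0], 0.75],
    [[10.5, 4, 180], [0, 0, 0], 0.75],
    [[10.5, 4, 185], [0, 0, 0], 0.75],
    [[10.5, 4, 185], [0, 0, 0], 0.75],
  ],
)

```text
clock: 18.35
position: [0.6714, -0.1532, 0.0075]
tool_rot: [3.141, -0.001, 0.317]
force: [0.0, -0.7, 1.4]
grip_width: 0.0749
finger_force: 0.0
```

Request:
send_rows(
  increments=[
    [[0, 0, 0], [0, 0, 0], -0.1],
    [[0, 0, 0], [0, 0, 0], -0.1],
    [[0, 0, 0], [0, 0, 0], -0.1],
    [[0, 0, 0], [0, 0, 0], -0.1],
    [[0, 0, 0], [0, 0, 0], -0.1],
    [[0, 0, 0], [0, 0, 0], -0.1],
    [[0, 0, 0], [0, 0, 0], -0.1],
  ],
  newtons=60,
)

```text
clock: 19.05
position: [0.6721, -0.1534, 0.009]
tool_rot: [3.14, -0.003, 0.317]
force: [-0.7, 0.6, 7.5]
grip_width: 0.0549
finger_force: 65.0
```

Run:
```python
from h import *
to(671,-153,5,18.3)
```

```text
shift [-1.  -0.7  3.9] turn [ 0.08 -0.14 -0.13] t 19.05 rows 1.0
```

Request:
send_rows(
  increments=[
    [[0, 0, -30], [0, 0, 0], -0.1],
    [[0, 0, -80], [0, 0, 0], -0.1],
    [[0, 0, -100], [0, 0, 0], -0.1],
    [[0, 0, -100], [0, 0, 0], -0.1],
  ],
)

```text
clock: 19.45
position: [0.6729, -0.1536, 0.1114]
tool_rot: [3.138, -0.006, 0.317]
force: [1.1, 0.0, -3.7]
grip_width: 0.0554
finger_force: 66.2
```

Run:
```python
from h import *
to(554.8,-363,110,5)
```

```text
shift [-177.5  162.2    0.9] turn [ 0.14 -0.34 13.16] t 19.45 rows 5.0
```

Request:
send_rows(
  increments=[
    [[-177.5, 162, 0], [0, 0, 13], -0.1],
    [[-177.5, 162, 0], [0, 0, 13], -0.1],
    [[-177.5, 162, 0], [0, 0, 13], -0.1],
    [[-177.5, 162, 0], [0, 0, 13], -0.1],
    [[-177.5, 162, 0], [0, 0, 13], -0.1],
    [[-177.5, 162, 0], [0, 0, 13], -0.1],
    [[-177.5, 162, 0], [0, 0, 13], -0.1],
    [[-177.5, 162, 0], [0, 0, 13], -0.1],
  ],
)

```text
clock: 20.25
position: [0.5532, -0.3612, 0.1063]
tool_rot: [-3.141, 0.0, 0.091]
force: [0.5, -0.0, -4.1]
grip_width: 0.0552
finger_force: 65.9
```

Run:
```python
from h import *
cp=camera_params("wrist"); im=grab_frame("wrist"); cv2.imwrite("pics/w12.png",im)
f=210/np.tan(np.radians(cp["fovy"]/2))
c=cp["extrinsics"]@np.array([.5548,-.363,.008,1]); print(f*c[:2]/c[2]+[cp["cx"],cp["cy"]])
to(554.8,-363,17,5)
```

```text
[280.15082232 204.59490195]
shift [ 1.2  2.2 89.4] turn [-0.05  0.    0.26] t 20.3 rows 2.0
```

View pics/w12.png

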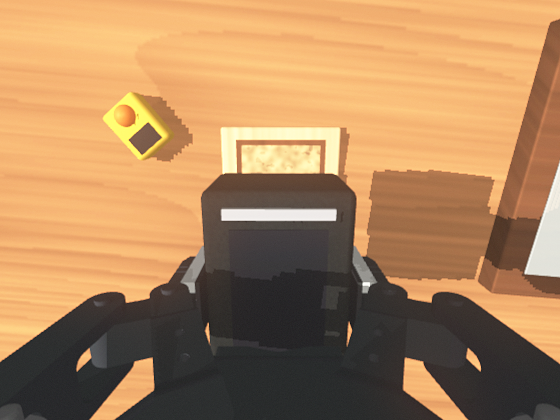

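The magazine is square in the grip and lined up with its outline, which spans 236–326 px (centre 281). Lower it.

Request:
send_rows(
  increments=[
    [[1, 2, 40], [0, 0, 0], -0.1],
    [[1, 2, 70], [0, 0, 0], -0.1],
    [[1, 2, 82], [0, 0, 0], -0.1],
    [[1, 2, 86], [0, 0, 0], -0.1],
    [[1, 2, 86], [0, 0, 0], -0.1],
    [[1, 2, 86], [0, 0, 0], -0.1],
  ],
)

```text
clock: 20.9
position: [0.5548, -0.3646, 0.0223]
tool_rot: [3.14, -0.002, 0.09]
force: [0.1, -0.6, -3.6]
grip_width: 0.0552
finger_force: 65.7
```

Run:
```python
from h import *
print(observe()["force"]); to(554.8,-363,17,5)
```

```text
[ 0.08132811 -0.60267441 -3.57114121]
shift [ 0.1 -1.6  5.3] turn [ 0.06 -0.09  0.17] t 20.9 rows 1.0
```

Request:
send_rows(
  increments=[
    [[0, -1, 3], [0, 0, 0], -0.1],
    [[0, -1, 5], [0, 0, 0], -0.1],
    [[0, -1, 5], [0, 0, 0], -0.1],
    [[0, -1, 5], [0, 0, 0], -0.1],
  ],
)

```text
clock: 21.3
position: [0.5543, -0.3634, 0.017]
tool_rot: [3.141, -0.001, 0.09]
force: [-3.7, 3.0, 10.0]
grip_width: 0.0555
finger_force: 67.7
```

Request:
send_rows(
  increments=[
    [[0, 0, 0], [0, 0, 0], 0.7],
    [[0, 0, 0], [0, 0, 0], 0.7],
    [[0, 0, 0], [0, 0, 0], 0.7],
    [[0, 0, 0], [0, 0, 0], 0.7],
    [[0, 0, -20], [0, 0, 0], 0.7],
    [[0, 0, -70], [0, 0, 0], 0.7],
    [[0, 0, -120], [0, 0, 0], 0.7],
    [[0, 0, -170], [0, 0, 0], 0.7],
    [[0, 0, -190], [0, 0, 0], 0.7],
    [[0, 0, -190], [0, 0, 0], 0.7],
  ],
)

```text
clock: 22.3
position: [0.5551, -0.3641, 0.2096]
tool_rot: [3.138, -0.005, 0.09]
force: [-0.4, 0.0, -0.4]
grip_width: 0.0724
finger_force: 0.0
```

Run:
```python
from h import *
cp=camera_params("wrist"); im=grab_frame("wrist")
hsv=cv2.cvtColor(im,cv2.COLOR_BGR2HSV); H,S,V=[hsv[...,i].astype(int) for i in range(3)]
f=210/np.tan(np.radians(cp["fovy"]/2))
c=cp["extrinsics"]@np.array([.5543,-.363,.05,1]); uv=f*c[:2]/c[2]+[cp["cx"],cp["cy"]]
k=blob((V<80).astype(np.uint8),uv,62); print(rect(cp,k,.05))
cv2.drawContours(im,[k],-1,(255,0,255),1)
cv2.imwrite("pics/w13.png",np.hstack([im[:360,100:460],grab_frame("top")[120:300,90:460].repeat(1,0) if 0 else cv2.resize(grab_frame("top")[110:310,80:460],(430,360))]))
```

```text
[ 554.2 -364.1   87.2   54.9    5.1]
```

View pics/w13.png

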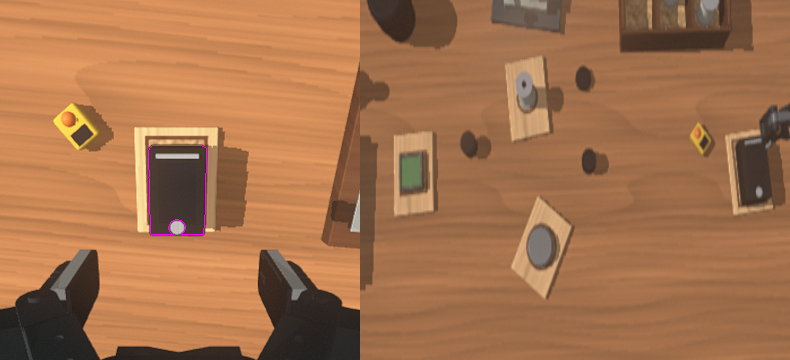

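The magazine is at (554,-364) mm and 5.1°, against (554.5,-363) and 5° for its board. The top view shows all four things on their outlines, and the gripper is clear at z = 0.21 m. Handing in.

```bash
python3 -c "
from workcell import *
print(job_done())"
```

```text
the job is handed in; nothing more can be done
None
```

I placed the magazine, lens cap, glass filter and standing spool on their boards, each measured within about 2 mm of its outline's centre, released them, and handed the job in at about 22 s; no verdict was returned.

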